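# Carry the filled parts caddy to the assembly bay

### The job

Two small open aluminium caddies stand on the bench, one holding two loose parts and one empty. Pick up the filled one (each has an upright grip plate in the middle), carry it level so that both parts stay inside it, and set it down, without dropping it, flat on the floor of the rimmed grey bay, its long side along the bay's long side (either way round).

Things in the scene. Friction and masses are not known exactly. Their poses are not given: they have to be found in the camera images.
- parts_caddy: filled caddy: open aluminium tray 110 (x) x 80 (y) x 28 mm high, floor and walls 3 mm, two compartments either side of a web along x. On the web stands an upright black grip plate, 60 mm long (x), 10 thick (y), from 26 to 65 mm above the underside: pinch it there from above. 0.11 to 0.23 kg, loose. Origin: centre of the underside, z up. An identical empty caddy stands near by
- bay: grey plastic bay fixed to the bench, 152 (x) x 122 (y) mm outside; inside its rim 140 x 110 mm; its floor lies 10 mm, the top of the rim 18 mm above the bench. Small screw lugs at its ends. Origin: centre of its underside, on the bench top, z up. Bay's and caddy's x axes start within 0.5 rad of world x. A cardboard tray 35 mm high lies beside the bay, perhaps in the way
- terminals: green screw terminal block 22 x 36 x 17 mm, lying loose in one compartment of the filled caddy. Origin: centre of its underside
- relay_part: blue box-shaped relay 12 x 28 x 15 mm, lying loose in the other compartment. Origin: centre of its underside
Not all that is in view belongs to the job. What is shaped like the parts_caddy but blue is not meant.

How it is judged:
On the way:
1. the filled caddy is lifted clear of the bench, 40 mm or more (height (world z) of parts_caddy above 0.04 m), for 0.2 s.
At the end, for the whole second after the job is handed in: the filled caddy stands flat (within 4 degrees) on the bay's floor inside the rim, its centre within 20 mm of the bay's along each of the bay's axes and its long side within 0.3 rad of the bay's, at rest, with terminal block and relay both lying inside it below its rim (x of parts_caddy in the frame of bay between -0.02 and 0.02 m and y of parts_caddy in the frame of bay between -0.02 and 0.02 m and z of parts_caddy in the frame of bay between 0.006 and 0.014 m and angle between parts_caddy's own z axis and vertical below 0.07 rad and angle between the x axis of parts_caddy and the x axis of bay, either way round below 0.3 rad and linear speed of parts_caddy below 0.02 m/s and x of terminals in the frame of parts_caddy between -0.052 and 0.052 m and y of terminals in the frame of parts_caddy between -0.037 and 0.037 m and z of terminals in the frame of parts_caddy between -0.001 and 0.022 m and x of relay_part in the frame of parts_caddy between -0.052 and 0.052 m and y of relay_part in the frame of parts_caddy between -0.037 and 0.037 m and z of relay_part in the frame of parts_caddy between -0.001 and 0.022 m); the robot touches nothing.
It fails at once if the filled caddy is tilted by more than 20 degrees (angle between parts_caddy's own z axis and vertical above 0.35 rad).
It fails at once if a part leaves the caddy (over 90 mm from its origin) (distance between any of terminals, relay_part and parts_caddy above 0.09 m).
It fails at once if the filled caddy is dropped (falls freely, over 0.6 m/s with no finger on it, as after about 20 mm) (linear speed of parts_caddy above 0.6 m/s and contact force between parts_caddy and the fingers below 0.05 N).
It also fails if it takes over 43 s, if anything falls off the work surface, if the arm or the gripper's body presses on something with over 40 N, if the wrist force passes 120 N, or if a joint passes its speed limit or range.

### The arm

A 6-joint arm with a two-finger parallel gripper is mounted at the origin on a cart in front of the work surface, level with it; the furniture and walls round the work are solid. World frame = base frame: x ahead of the robot, y to its left, z up, the work surface at z = 0. Lengths are in m, angles in rad, forces in N, time in s.
With the tool pointing down it reaches from about 0.35 to 0.85 m from the base axis. Payload 8.1 kg.
Tool frame: the origin (TCP) lies between the finger pads; the fingertips stand 22 mm ahead of it and the grasp point (between the pads) lies 3 mm ahead of it (arm.tips_ahead is the distance from the TCP to the fingertips, in m); y points along the fingers, z is the direction in which the jaws open and shut, and the axes are right-handed (so a half turn about y gives the same grasp; the last joint's range is limited). The gripper opens to 85 mm and grips with 20 to 120 N. Pads are 22 mm wide; open, the fingers measure 114 mm over their backs; the gripper's body (76 mm by 85 mm) begins 54 mm behind the grasp point. The pads swing forward as they close: fully open they stand 13 mm farther back than shut.
Start: joints at [-1.397, 0.13, 1.488, -0, 1.523, -0.085], TCP at [0.154, -0.58, 0.253] pointing down, gripper open.
Joint ranges: [-2.96, 2.96], [-0.89, 2.26], [0.02, 2.5], [-1.34, 4.48], [0, 2.73], [-2.66, 2.66]. Speed limits (rad/s): [2.39, 2.39, 2.79, 3.14, 3.14, 3.14].

### API

Orientations are given as a rotation vector (axis times angle).
In Python, from workcell import arm gives the robot as it stands. The module is installed in compiled form; this text tells all that it offers.
- The arm moves only by the tool step_arm, never from a script. Its argument "targets" is a list of rows, each a list of 3 entries, a list of its own where there are three numbers: the shift along the tool's x, y, z in cm, then the turn about the tool's y in degrees, then the opening, from 0 (shut) to 1 (fully open). In form: [[[x, y, z], turn, gripper], ...]. A call has 1 to 8 rows; each row shifts and turns the commanded pose from where the row before left it, along the tool's axes as they then stand; what a row does not reach is not made up. A row lasts 1/12 s, in which the tool goes at most 41.7 mm and 7.16 degrees, less where a joint would pass 70% of its speed; a pose out of reach is approached as far as the arm can. A call with a gripper value outside its range is refused whole. The fingers move at their own pace and stop on an object; the grip force is fixed at half the most. Time passes only in rows, so rows that do not move let the fingers close. It gives the time, the measured TCP pose, the force and the opening at its end, in the units of the state.
- arm.observe(): the state, without advancing time (a new reading comes with each control period).
- arm.read_camera(name): name is "scene" or "top"; returns the picture (480x640x3 uint8, red, green, blue); there is no depth.
- arm.calibration(name): a dict with "K" (3x3 intrinsics, pixels), "R" (3x3) and "t" (3): a world point X has camera coordinates R X + t. Camera axes: x right, y down, z forward; pixel columns grow to the right and rows downward; lengths in m; the calibration is good to about 2 mm. A picture is of the moment at which its call begins. calibration takes no time and is no camera call.
- arm.close_job(): hands the job in, once; it reports no verdict.
The state is a dict: "clock": time; "qpos": joint angles; "dq": joint speeds; "joint_torque": joint torques, N m; "ee_pos": TCP position; "eef_rot": TCP orientation; "ft_force": force on the tool from outside, world axes, zero at the start; "wrist_torque": the same for the moment, N m; "width": opening from 0.0 (shut) to 1.0 (fully open).
Only numpy, scipy, OpenCV 4.12 (cv2) and the standard library are available. Lean on these libraries where they do the work, as an engineer would, in place of code of your own. Each camera call takes 0.05 s, during which the arm holds its last target. There are 200 camera calls.

## Working session

There is one attempt and no reset: what is moved stays moved. The work goes in short steps, Python scripts to look and compute and a tool call to move; the robot and the scene stay as the last step left them, time stands still between calls to the robot, and variables do not carry over. Pictures are saved under pics/ and viewed, about 8 in all and at most 12, crops included, and the job is handed in when it is done.

Besides the shell and the picture viewer there is one more tool, called as name([rows], argument=value, ...), one row to a line, values as JSON. step_arm: Moves the arm, as the interface text tells. Its arguments: {"type":"object","properties":{"targets":{"type":"array","items":{"type":"array"}}},"required":["targets"]}

```bash
mkdir -p pics
cat > h.py <<'E'
import numpy as np, cv2
from workcell import arm
def snap(cam,name):
    im=arm.read_camera(cam)[:,:,::-1].copy(); cv2.imwrite(f'pics/{name}.png',im); return im
def ray(cam,u,v,z):
    c=arm.calibration(cam);K,R,t=[np.array(c[k]) for k in 'KRt']
    d=R.T@np.linalg.solve(K,[u,v,1]);o=-R.T@t
    return (o+d*(z-o[2])/d[2]).round(4)
def proj(cam,X):
    c=arm.calibration(cam);K,R,t=[np.array(c[k]) for k in 'KRt']
    p=K@(R@np.array(X)+t);return (p[:2]/p[2]).round(1)
E
python3 - <<'E'
from h import *
snap('top','t0');snap('scene','s0');print(arm.observe())
for c in('top','scene'):print(arm.calibration(c))
E
```

```text
{'clock': 0.1, 'qpos': array([-1.39740504e+00,  1.31100631e-01,  1.48919327e+00,  2.79579126e-05,
        1.52295459e+00, -8.53996112e-02]), 'dq': array([ 0.00085908,  0.0002207 , -0.00255088, -0.0001401 , -0.00055502,
       -0.00073833]), 'joint_torque': array([ 9.85862862e-04, -5.70952427e+01, -5.01940799e+01, -1.29947944e-04,
        8.08407407e-03,  8.25536802e-06]), 'ee_pos': array([ 0.15350008, -0.57956551,  0.25232775]), 'eef_rot': array([-0.27114894,  2.08518519, -2.08170704]), 'ft_force': array([-0.71701189, -0.34866942,  0.48837336]), 'wrist_torque': array([ 0.00045872,  0.02849433, -0.01117546]), 'width': 0.997393135221057}
{'K': array([[452.71564964,   0.        , 307.72718635],
       [  0.        , 452.71564964, 237.08920841],
       [  0.        ,   0.        ,   1.        ]]), 'R': array([[ 0.00151655, -0.99995514,  0.00935023],
       [-0.99423671, -0.00251006, -0.10717772],
       [ 0.10719638, -0.0091338 , -0.99419591]]), 't': array([0.17410738, 0.59415303, 1.26586449])}
{'K': array([[499.53243811,   0.        , 317.06235356],
       [  0.        , 499.53243811, 249.23318347],
       [  0.        ,   0.        ,   1.        ]]), 'R': array([[-0.48928588, -0.87206151,  0.01039446],
       [-0.46999948,  0.25362452, -0.84544372],
       [ 0.73464264, -0.41854907, -0.53396335]]), 't': array([0.42809708, 0.25165743, 0.99329254])}
```

View pics/t0.png

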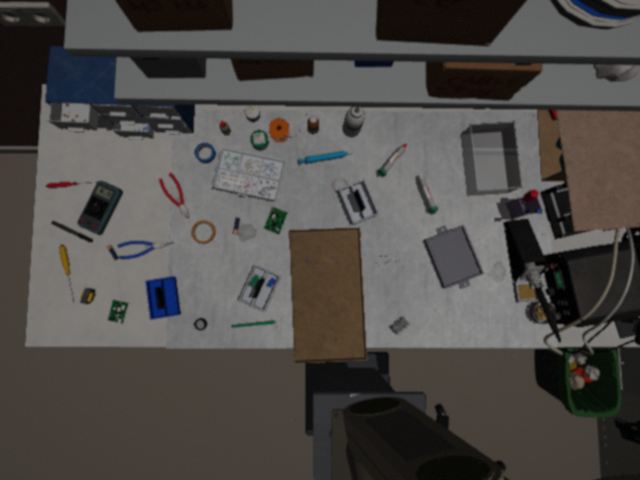

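View pics/s0.png

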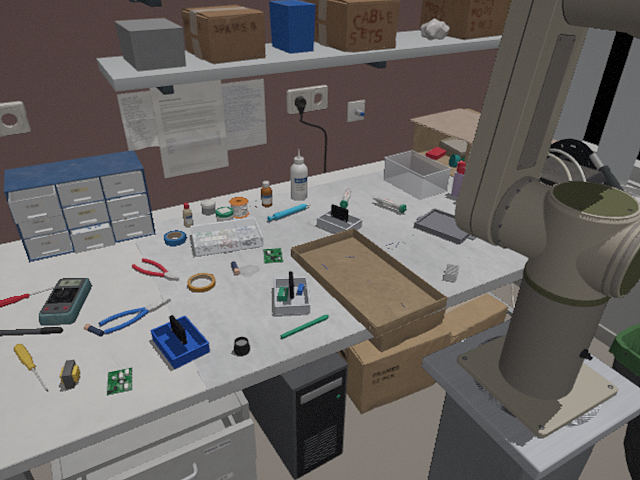

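Top view: the caddy at (258,287) shows green and blue parts. The one at (355,200) looks empty, and the blue one at (163,298) isn't meant. The bay is at (453,256), with the cardboard tray between at x 290–365. I'll confirm this in one enlarged crop of the caddies and bay.

Run:
```python
from h import *
im=cv2.imread('pics/t0.png')
c=lambda x,y:cv2.resize(im[y:y+75,x:x+100],None,fx=4,fy=4,interpolation=cv2.INTER_CUBIC)
im2=cv2.imread('pics/s0.png')[195:320,230:397]
a=np.vstack([np.hstack([c(208,250),c(405,220)]),np.hstack([c(305,163),cv2.resize(im2,(400,300))])])
cv2.imwrite('pics/crop.png',cv2.convertScaleAbs(a,alpha=1.5))
```

```text
(no output)
```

View pics/crop.png

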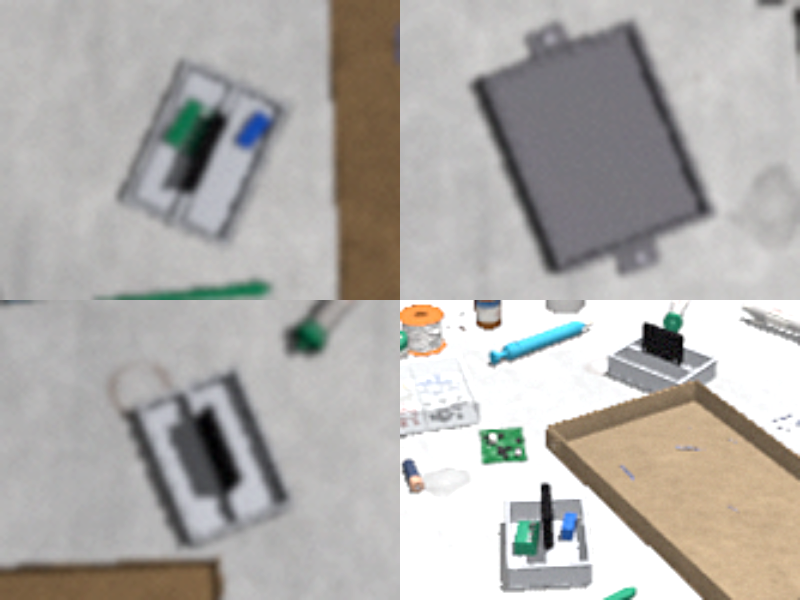

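The crop confirms it: the caddy at (258,287) holds the green terminal block and blue relay, and the one at (355,200) is empty. Next I'll measure poses from the corners.

```bash
cat >> h.py <<'E'
def rect(cam,pts,z):  # corners: far-left, far-right, near-right, near-left
    P=np.array([ray(cam,u,v,z)[:2] for u,v in pts]); L=(P[0]+P[1]-P[2]-P[3])/2; W=(P[0]+P[3]-P[1]-P[2])/2
    return P.mean(0).round(4),'len',np.linalg.norm(L).round(4),'wid',np.linalg.norm(W).round(4),'yaw',np.arctan2(L[1],L[0]).round(3),np.arctan2(-W[0],W[1]).round(3)
E
python3 - <<'E'
from h import *
f=lambda p,o:[(o[0]+a/4,o[1]+b/4) for a,b in p]
cad=f([(182,62),(287,105),(225,240),(120,200)],(208,250))
bay=f([(78,85),(232,22),(312,212),(155,270)],(405,220))
print('caddy',rect('top',cad,.028)); print('bay',rect('top',bay,.018))
for n,p in(('plate z.065',[(208+203/4,250+150/4)]),):print(n,ray('top',*p[0],.065))
print('empty',rect('top',f([(125,410),(235,375),(290,500),(185,545)],(305,88)),.028))
tray=[ray('top',*p,.035) for p in[(290,230),(359,229),(366,360),(293,358)]];print('cardboard',tray)
from scipy.spatial.transform import Rotation as Ro
print(Ro.from_rotvec(arm.observe()['eef_rot']).as_matrix().round(3))
E
```

```text
caddy (array([0.449 , 0.3135]), 'len', np.float64(0.1052), 'wid', np.float64(0.0802), 'yaw', np.float64(-0.417), np.float64(-0.372))
bay (array([ 0.5394, -0.2463]), 'len', np.float64(0.1452), 'wid', np.float64(0.1224), 'yaw', np.float64(0.369), np.float64(0.368))
plate z.065 [0.4502 0.3103 0.065 ]
empty (array([0.6959, 0.0321]), 'len', np.float64(0.1037), 'wid', np.float64(0.0837), 'yaw', np.float64(0.404), np.float64(0.362))
cardboard [array([0.6136, 0.2261, 0.035 ]), array([0.6171, 0.0285, 0.035 ]), array([0.2503, 0.0129, 0.035 ]), array([0.2557, 0.2157, 0.035 ])]
[[-0.967 -0.     0.256]
 [-0.256  0.002 -0.967]
 [-0.    -1.    -0.002]]
```

step_arm([
  [[-0.9,0,-1.1],0,1],
  [[-1.72,0,-2.2],0,1],
  [[-1.72,0,-2.2],0,1],
  [[-1.72,0,-2.2],0,1],
  [[-1.72,0,-2.2],0,1],
  [[-1.72,0,-2.2],0,1],
  [[-1.72,0,-2.2],0,1],
  [[-1.72,0,-2.2],0,1],
])

```text
clock: 0.77
ee_pos: [0.2366, -0.3859, 0.2528]
eef_rot: [-0.271, 2.084, -2.083]
ft_force: [0.5, 0.2, 1.0]
width: 1.002
```

step_arm([
  [[-1.72,0,-2.2],0,1],
  [[-1.72,0,-2.2],0,1],
  [[-1.72,0,-2.2],0,1],
  [[-1.72,0,-2.2],0,1],
  [[-1.72,0,-2.2],0,1],
  [[-1.72,0,-2.2],0,1],
  [[-1.72,0,-2.2],0,1],
  [[-1.72,0,-2.2],0,1],
])

```text
clock: 1.43
ee_pos: [0.3245, -0.1807, 0.253]
eef_rot: [-0.271, 2.084, -2.083]
ft_force: [1.1, -0.5, 0.2]
width: 0.997
```

step_arm([
  [[-1.5,0,-2.7],0,1],
  [[-1.5,0,-2.7],0,1],
  [[-1.5,0,-2.7],0,1],
  [[-1.5,0,-2.7],0,1],
  [[-1.5,0,-2.7],0,1],
  [[-1.5,0,-2.7],0,1],
  [[-1.5,0,-2.7],0,1],
  [[-1.5,0,-2.7],0,1],
])

```text
clock: 2.1
ee_pos: [0.385, 0.0591, 0.2531]
eef_rot: [-0.271, 2.083, -2.083]
ft_force: [1.1, -0.9, 0.3]
width: 0.999
```

step_arm([
  [[-1.5,0,-2.7],0,1],
  [[-1.5,0,-2.7],0,1],
  [[-1.5,0,-2.7],0,1],
  [[-1.5,0,-2.7],0,1],
  [[-1.5,0,-2.7],0,1],
  [[-1.5,0,-2.7],0,1],
  [[-1.5,0,-2.7],0,1],
  [[-1.5,0,-2.7],0,1],
])

```text
clock: 2.77
ee_pos: [0.4457, 0.2986, 0.2527]
eef_rot: [-0.272, 2.083, -2.084]
ft_force: [0.5, -0.9, 0.9]
width: 0.999
```

step_arm([
  [[0,0,0],-7.1,1],
  [[0,0,0],-7.1,1],
  [[0,0,0],-7.1,1],
  [[0,0,0],-7.1,1],
  [[0,0,0],-7.1,1],
  [[0,0,0],-7.1,1],
  [[0,0,0],-7.1,1],
  [[0,0,0],-7.1,1],
])

```text
clock: 3.43
ee_pos: [0.4456, 0.2969, 0.2528]
eef_rot: [-1.045, 1.437, -1.437]
ft_force: [-0.2, 0.4, -0.1]
width: 0.999
```

step_arm([
  [[0,0,0],-7.1,1],
  [[0,0,0],-7.1,1],
  [[0,0,0],-7.1,1],
  [[0,0,0],-7.1,1],
  [[0,0,0],-7.1,1],
  [[0,0,0],-7.1,1],
  [[0,0,0],-7.1,1],
  [[0,0,0],-7.1,1],
])

```text
clock: 4.1
ee_pos: [0.4456, 0.2968, 0.2527]
eef_rot: [-1.457, 0.698, -0.697]
ft_force: [0.3, 0.5, 0.0]
width: 1.002
```

step_arm([
  [[0,0,0],-7.1,1],
  [[0,0,0],-7.1,1],
  [[0,0,0],-7.1,1],
  [[0,0,0],-7.1,1],
  [[0,0,0],0,1],
  [[0,0,0],0,1],
])

```text
clock: 4.6
ee_pos: [0.4457, 0.2969, 0.2529]
eef_rot: [-1.547, 0.321, -0.32]
ft_force: [-0.0, 0.3, -1.3]
width: 0.999
```

```bash
cat >> h.py <<'E'
from scipy.spatial.transform import Rotation as Ro
def rem(goal,yaw):
    s=arm.observe();M=Ro.from_rotvec(s['eef_rot']).as_matrix()
    y=np.degrees(np.arctan2(M[1,2],M[0,2])); d=M.T@(np.array(goal)-s['ee_pos'])*100
    print('pos',s['ee_pos'].round(4),'yaw',y.round(1),'tool shift cm',d.round(2),'turn',(-(yaw-y)).round(1),'tilt',M[:,1].round(3),'q6',s['qpos'][5].round(2))
E
python3 - <<'E'
from h import *
rem((.4496,.312,.12),67)
im=snap('scene','s1');t=snap('top','t1')
# predicted rim corners and plate for hypothesis
def draw(im,cam,x,y,yaw,x0,y0,f):
    o=cv2.resize(im[y0:y0+100,x0:x0+133],None,fx=f,fy=f,interpolation=cv2.INTER_CUBIC)
    c,s=np.cos(yaw),np.sin(yaw)
    for L,W,z in((.055,.04,.028),(.03,.005,.065)):
        p=[((proj(cam,[x+c*a*L-s*b*W,y+s*a*L+c*b*W,z])-[x0,y0]+.5)*f-.5).astype(int) for a,b in((1,1),(1,-1),(-1,-1),(-1,1))]
        cv2.polylines(o,[np.array(p)],True,(0,0,255),1)
    return o
t0=cv2.imread('pics/t0.png');s0=cv2.imread('pics/s0.png')
a=draw(t0,'top',.4496,.312,-.4,195,240,4);b=draw(s0,'scene',.4496,.312,-.4,225,240,4)[:, :]
cc=cv2.resize(im,(532,400)); 
out=np.vstack([np.hstack([a,b])]);out=cv2.resize(out,(800,300))
cc=np.hstack([cv2.resize(im,(400,300)),cv2.resize(t[150:390,140:460],(400,300))])
cv2.imwrite('pics/c2.png',cv2.convertScaleAbs(np.vstack([out,cc]),alpha=1.4))
E
```

```text
pos [0.4457 0.2969 0.2529] yaw 66.6 tool shift cm [-0.23 13.29  1.55] turn -0.4 tilt [-0.001 -0.    -1.   ] q6 -0.67
```

View pics/c2.png

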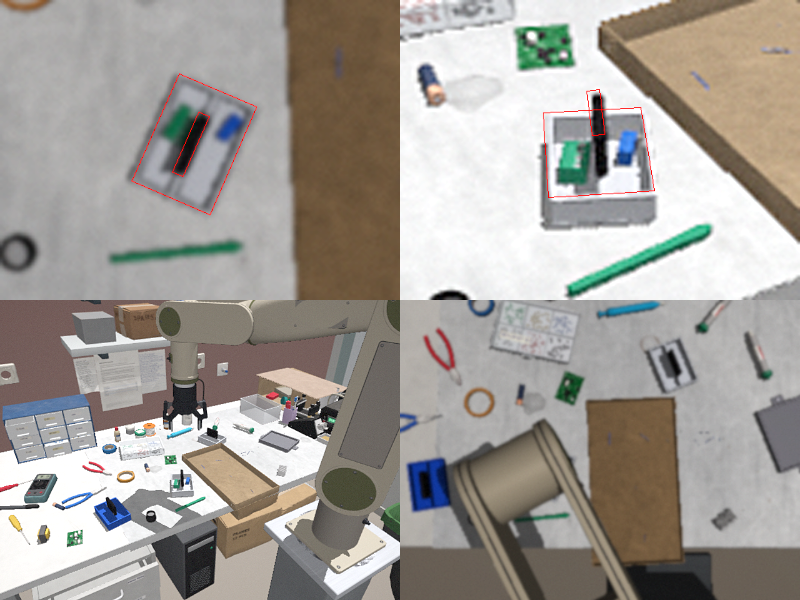

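Overlays match the caddy in both views to about 2 mm. Moving down to the plate.

step_arm([
  [[-0.2,2,1.5],0,1],
  [[0,2.5,0],0,1],
  [[0,2.5,0],0,1],
  [[0,2.5,0],0,1],
  [[0,2.5,0],0,1],
  [[0,1.3,0],0,1],
  [[0,0,0],0,1],
  [[0,0,0],0,1],
])

```text
clock: 5.37
ee_pos: [0.4497, 0.3114, 0.1202]
eef_rot: [-1.548, 0.319, -0.317]
ft_force: [0.2, 0.1, -0.1]
width: 1.001
```

Run:
```python
from h import *
rem((.4496,.312,.055),67)
im=snap('scene','s2')[190:325,220:400]
cv2.imwrite('pics/c3.png',cv2.convertScaleAbs(cv2.resize(im,None,fx=4,fy=4,interpolation=cv2.INTER_CUBIC),alpha=1.4))
```

```text
pos [0.4497 0.3114 0.1202] yaw 66.8 tool shift cm [-0.02  6.52  0.06] turn -0.2 tilt [-0.001 -0.001 -1.   ] q6 -0.65
```

View pics/c3.png

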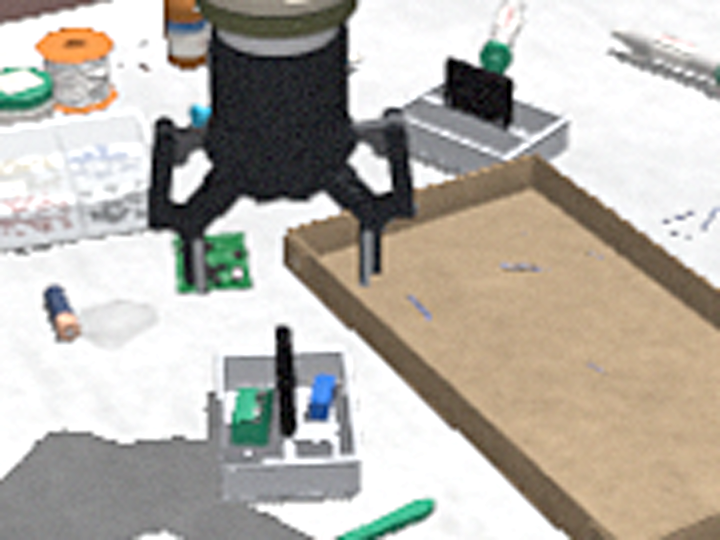

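The plate at crop column 285 sits midway between the fingers (200 and 370). Descend and close.

step_arm([
  [[0,2,0],0,1],
  [[0,2,0],0,1],
  [[0,1.5,0],0,1],
  [[0,1,0],0,1],
  [[0,0,0],0,1],
  [[0,0,0],0,0.6],
  [[0,0,0],0,0.4],
  [[0,0,0],0,0.3],
])

```text
clock: 6.08
ee_pos: [0.4511, 0.3122, 0.0571]
eef_rot: [-1.546, 0.316, -0.319]
ft_force: [0.0, -0.2, 0.1]
width: 0.602
```

step_arm([
  [[0,0,0],0,0.2],
  [[0,0,0],0,0.1],
  [[0,0,0],0,0],
  [[0,0,0],0,0],
  [[0,0,0],0,0],
  [[0,0,0],0,0],
])

```text
clock: 6.58
ee_pos: [0.4502, 0.3117, 0.0558]
eef_rot: [-1.547, 0.317, -0.318]
ft_force: [-1.6, -0.7, 5.5]
width: 0.106
```

Opening 0.106 ≈ 9–10 mm, so the plate is gripped. Lifting gently.

step_arm([
  [[0,-0.3,0],0,0],
  [[0,-0.7,0],0,0],
  [[0,-1.2,0],0,0],
  [[0,-1.5,0],0,0],
  [[0,-1.5,0],0,0],
  [[0,-1.5,0],0,0],
  [[0,-1.2,0],0,0],
  [[0,-1.1,0],0,0],
])

```text
clock: 7.25
ee_pos: [0.4503, 0.3118, 0.1472]
eef_rot: [-1.547, 0.316, -0.318]
ft_force: [0.7, -0.3, -1.1]
width: 0.108
```

step_arm([
  [[0,-0.7,0],0,0],
  [[0,-0.3,0],0,0],
  [[0,0,0],0,0],
  [[0,0,0],0,0],
])

```text
clock: 7.58
ee_pos: [0.4496, 0.3114, 0.1548]
eef_rot: [-1.548, 0.318, -0.317]
ft_force: [1.4, -0.2, -2.1]
width: 0.11
```

Run:
```python
from h import *
rem((.5394,-.2463,.155),111.1)
im=snap('scene','s3')[150:285,220:400]
cv2.imwrite('pics/c4.png',cv2.convertScaleAbs(cv2.resize(im,None,fx=4,fy=4,interpolation=cv2.INTER_CUBIC),alpha=1.4))
```

```text
pos [0.4496 0.3114 0.1548] yaw 66.8 tool shift cm [ 3.020e+01 -1.000e-02 -4.774e+01] turn -44.3 tilt [-0.001 -0.    -1.   ] q6 -0.65
```

View pics/c4.png

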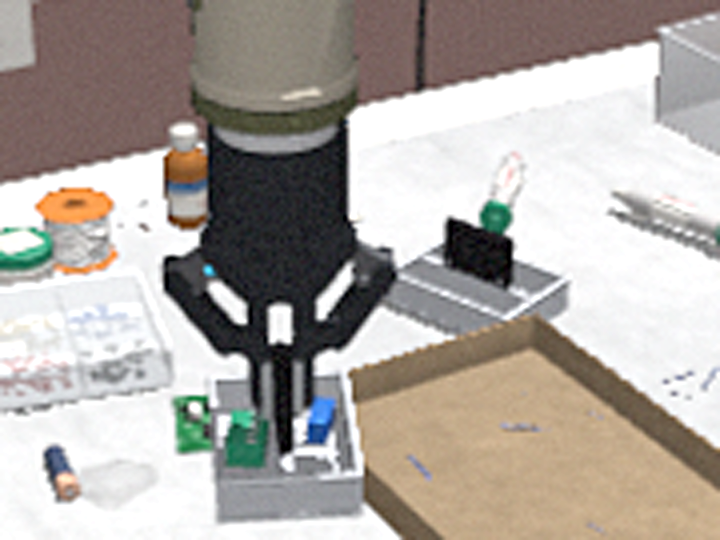

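The caddy hangs level with both parts inside: green at crop (245,435), blue at (320,420). Carrying it over the cardboard tray at constant height.

step_arm([
  [[0.26,0,-0.41],0,0],
  [[0.52,0,-0.82],0,0],
  [[0.78,0,-1.24],0,0],
  [[1.04,0,-1.65],0,0],
  [[1.04,0,-1.65],0,0],
  [[1.04,0,-1.65],0,0],
  [[1.04,0,-1.65],0,0],
  [[1.04,0,-1.65],0,0],
])

```text
clock: 8.3
ee_pos: [0.4697, 0.1846, 0.1548]
eef_rot: [-1.548, 0.318, -0.317]
ft_force: [0.2, -0.2, -2.1]
width: 0.105
```

step_arm([
  [[1.04,0,-1.65],0,0],
  [[1.04,0,-1.65],0,0],
  [[1.04,0,-1.65],0,0],
  [[1.04,0,-1.65],0,0],
  [[1.04,0,-1.65],0,0],
  [[1.04,0,-1.65],0,0],
  [[1.04,0,-1.65],0,0],
  [[1.04,0,-1.65],0,0],
])

```text
clock: 8.97
ee_pos: [0.4939, 0.0305, 0.1548]
eef_rot: [-1.548, 0.318, -0.317]
ft_force: [1.6, -0.3, -1.5]
width: 0.106
```

step_arm([
  [[1.04,0,-1.65],0,0],
  [[1.04,0,-1.65],0,0],
  [[1.04,0,-1.65],0,0],
  [[1.04,0,-1.65],0,0],
  [[1.04,0,-1.65],0,0],
  [[1.04,0,-1.65],0,0],
  [[1.04,0,-1.65],0,0],
  [[1.04,0,-1.65],0,0],
])

```text
clock: 9.63
ee_pos: [0.5182, -0.1234, 0.1548]
eef_rot: [-1.548, 0.318, -0.317]
ft_force: [-0.3, 1.6, -2.2]
width: 0.105
```

step_arm([
  [[1.04,0,-1.65],0,0],
  [[1.04,0,-1.65],0,0],
  [[1.04,0,-1.65],0,0],
  [[1.04,0,-1.65],0,0],
  [[1.04,0,-1.65],0,0],
  [[0.78,0,-1.24],0,0],
  [[0.52,0,-0.82],0,0],
  [[0.26,0,-0.41],0,0],
])

```text
clock: 10.3
ee_pos: [0.5386, -0.2484, 0.155]
eef_rot: [-1.547, 0.319, -0.318]
ft_force: [0.7, -0.3, -2.1]
width: 0.106
```

step_arm([
  [[0,0,0],-2,0],
  [[0,0,0],-4,0],
  [[0,0,0],-5,0],
  [[0,0,0],-5,0],
  [[0,0,0],-5,0],
  [[0,0,0],-5,0],
  [[0,0,0],-5,0],
  [[0,0,0],-5,0],
])

```text
clock: 10.97
ee_pos: [0.5388, -0.2462, 0.1551]
eef_rot: [-1.563, -0.179, 0.18]
ft_force: [0.3, -0.5, -1.6]
width: 0.109
```

step_arm([
  [[0,0,0],-4,0],
  [[0,0,0],-3,0],
  [[0,0,0],-1.3,0],
  [[0,0,0],0,0],
  [[0,0,0],0,0],
])

```text
clock: 11.38
ee_pos: [0.5389, -0.2466, 0.1552]
eef_rot: [-1.551, -0.288, 0.288]
ft_force: [-0.2, -1.1, -2.3]
width: 0.105
```

Run:
```python
from h import *
rem((.5394,-.2463,.075),111.1)
a=snap('scene','s4');t=snap('top','t4')
# plate/caddy prediction vs bay outline overlay
f=5;x0,y0=380,200
def poly(o,im,cam,x,y,yaw,L,W,z,x0,y0,f,col):
    c,s=np.cos(yaw),np.sin(yaw)
    p=[((proj(cam,[x+c*q*L-s*b*W,y+s*q*L+c*b*W,z])-[x0,y0]+.5)*f).astype(int) for q,b in((1,1),(1,-1),(-1,-1),(-1,1))]
    cv2.polylines(o,[np.array(p)],True,col,1)
outs=[]
for im,cam,x0,y0 in((a,'scene',395,130),(cv2.imread('pics/s0.png'),'scene',395,160),(cv2.imread('pics/t0.png'),'top',400,205),(t,'top',400,205)):
    o=cv2.resize(im[y0:y0+100,x0:x0+133],(400,300),interpolation=cv2.INTER_CUBIC)
    o=cv2.convertScaleAbs(o,alpha=1.5)
    if len(outs) in(1,2):
        poly(o,im,cam,.5394,-.2463,.369,.076,.061,.018,x0,y0,3,(0,0,255))
    outs.append(o)
cv2.imwrite('pics/c5.png',np.vstack([np.hstack(outs[:2]),np.hstack(outs[2:])]))
```

```text
pos [ 0.5389 -0.2466  0.1552] yaw 111.1 tool shift cm [0.06 8.02 0.01] turn -0.0 tilt [-0.  0. -1.] q6 -2.45
```

View pics/c5.png

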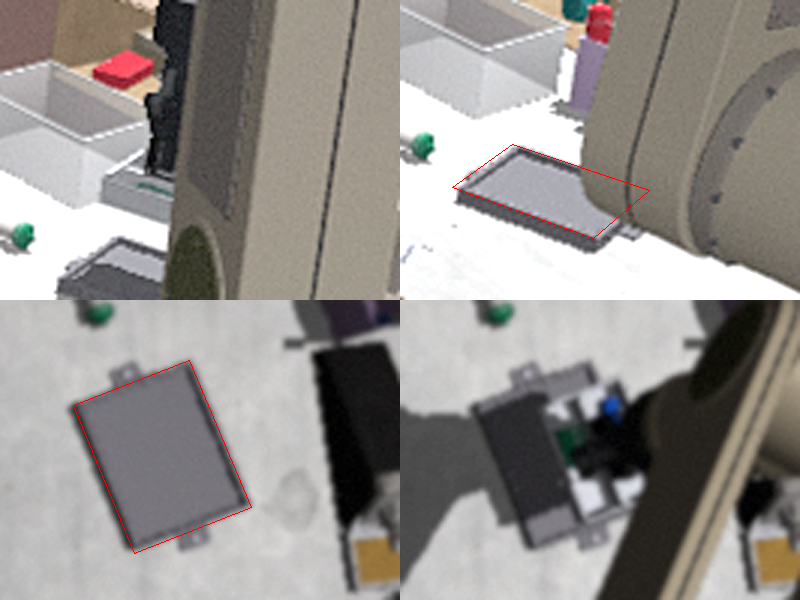

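The bay outline fits within about 3 mm in both views (15 mm clearance each side), and the caddy is held with both parts inside. Lowering it; floor contact is expected at TCP z ≈ 0.066.

step_arm([
  [[0,0.5,0],0,0],
  [[0,1.2,0],0,0],
  [[0,1.6,0],0,0],
  [[0,1.6,0],0,0],
  [[0,1.3,0],0,0],
  [[0,0.9,0],0,0],
  [[0,0.5,0],0,0],
  [[0,0.3,0],0,0],
])

```text
clock: 12.15
ee_pos: [0.5385, -0.2467, 0.0751]
eef_rot: [-1.55, -0.288, 0.29]
ft_force: [0.2, -0.8, -1.2]
width: 0.11
```

step_arm([
  [[0,0.3,0],0,0],
  [[0,0.2,0],0,0],
  [[0,0.2,0],0,0],
  [[0,0.1,0],0,0],
  [[0,0.1,0],0,0],
  [[0,0,0],0,0],
])

```text
clock: 12.65
ee_pos: [0.5391, -0.247, 0.0674]
eef_rot: [-1.552, -0.29, 0.289]
ft_force: [0.0, 0.3, -2.5]
width: 0.111
```

step_arm([
  [[0,0.1,0],0,0],
  [[0,0.05,0],0,0],
  [[0,0,0],0,0],
])

```text
clock: 12.9
ee_pos: [0.539, -0.2469, 0.0659]
eef_rot: [-1.551, -0.289, 0.289]
ft_force: [-0.6, 0.3, -1.5]
width: 0.11
```

step_arm([
  [[0,0.05,0],0,0],
  [[0,0,0],0,0],
])

```text
clock: 13.07
ee_pos: [0.5391, -0.247, 0.0658]
eef_rot: [-1.552, -0.289, 0.289]
ft_force: [-2.5, 0.1, 4.0]
width: 0.108
```

Contact at z 0.0658, as predicted. Open and withdraw.

step_arm([
  [[0,0,0],0,0.15],
  [[0,0,0],0,0.25],
  [[0,0,0],0,0.4],
  [[0,0,0],0,0.5],
  [[0,0,0],0,0.5],
  [[0,-0.5,0],0,0.5],
  [[0,-1.5,0],0,0.5],
  [[0,-2,0],0,0.5],
])

```text
clock: 13.73
ee_pos: [0.5376, -0.2462, 0.104]
eef_rot: [-1.549, -0.287, 0.292]
ft_force: [0.2, -0.2, -0.0]
width: 0.495
```

step_arm([
  [[0,-3,0],0,0.5],
  [[0,-3,0],0,0.5],
  [[0,-3,0],0,0.5],
  [[0,-3,0],0,0.5],
  [[0,-2,0],0,0.5],
  [[2,0,3],0,0.5],
  [[2,0,3],0,0.5],
  [[2,0,3],0,0.5],
])

```text
clock: 14.4
ee_pos: [0.5628, -0.1408, 0.2466]
eef_rot: [-1.552, -0.289, 0.287]
ft_force: [0.6, -0.4, -0.3]
width: 0.499
```

Run:
```python
from h import *
rem((.40,.2,.25),111.1)
print(ray('top',0,0,0)[:2])
t=snap('top','t5');o=cv2.resize(t[190:310,380:540],None,fx=5,fy=5,interpolation=cv2.INTER_CUBIC)
cv2.imwrite('pics/c6.png',cv2.convertScaleAbs(o,alpha=1.5))
```

```text
pos [ 0.5628 -0.1408  0.2466] yaw 111.0 tool shift cm [-2.97 -0.39 37.65] turn -0.1 tilt [ 0.002 -0.    -1.   ] q6 -2.27
[1.3313 1.1266]
```

step_arm([
  [[0,0,3],0,0.5],
  [[0,0,3],0,0.5],
  [[-0.5,0,3],0,0.5],
  [[-0.5,0,3],0,0.5],
  [[-0.5,0,3],0,0.5],
  [[-0.5,0,3],0,0.5],
  [[0,0,2],0,0.5],
  [[0,0,0],0,0.5],
])

```text
clock: 15.12
ee_pos: [0.4705, 0.0408, 0.2458]
eef_rot: [-1.55, -0.292, 0.291]
ft_force: [0.6, -0.9, -0.6]
width: 0.502
```

Run:
```python
from h import *
t=snap('top','t6');s=snap('scene','s6')
o=cv2.resize(t[195:305,380:527],(800,600),interpolation=cv2.INTER_CUBIC)
cv2.imwrite('pics/c7.png',cv2.convertScaleAbs(o,alpha=1.5))
```

```text
(no output)
```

View pics/c7.png

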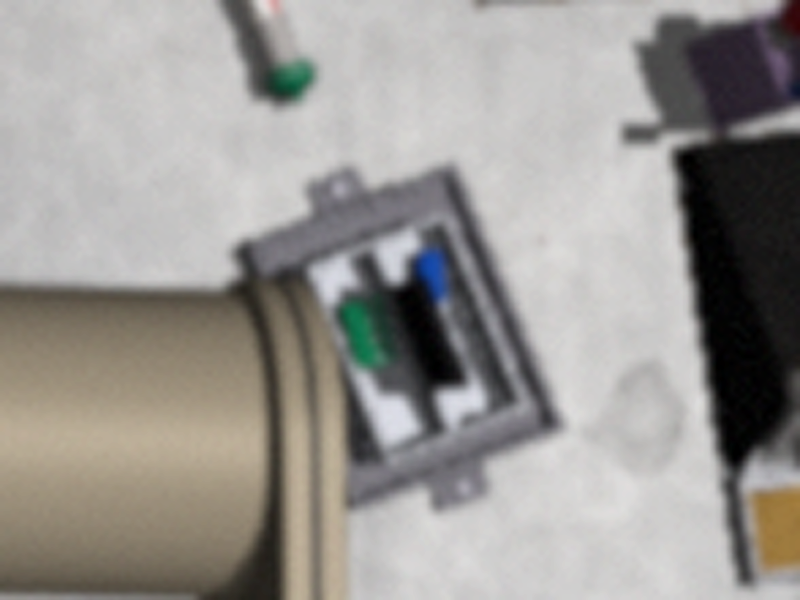

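The caddy stands in the bay with both parts inside. Rim corners in the crop are (308,262), (445,215), (528,405) and (385,462). I'll check the numbers.

Run:
```python
from h import *
k=147/800
r=rect('top',[(380+a*k,195+b*k) for a,b in[(308,262),(445,215),(528,405),(385,462)]],.038);print(r)
d=r[0]-[.5394,-.2463];c,s=np.cos(.368),np.sin(.368);print('in bay',c*d[0]+s*d[1],-s*d[0]+c*d[1])
```

```text
(array([ 0.5381, -0.248 ]), 'len', np.float64(0.109), 'wid', np.float64(0.0793), 'yaw', np.float64(0.361), np.float64(0.352))
in bay -0.0018245384187204265 -0.0011185077373952787
```

```bash
python3 -c "
from workcell import arm
print(arm.close_job())"
```

```text
the job is handed in; nothing more can be done
None
```

The filled caddy is standing in the grey bay with both parts still in it, and the job was handed in at about 15 s of the 43 s allowed. I picked it up by its grip plate, lifted it about 100 mm, carried it level over the cardboard tray and lowered it until it touched the bay floor. Then I released it and moved the arm clear.

**Position:** the last top picture puts the caddy's centre about 2 mm from the bay's along x and 1 mm along y, with its long side about 0.01 rad off. The caddy measured 109 x 79 mm, which fits the given size.

**Parts and height:** the terminal block and the relay are both visible inside. The caddy touched down at TCP height 0.0658 m, where the 10 mm bay floor should have stopped it.

**Weaker points:**
- The bay's length measured 145 mm from the picture instead of 152 mm, so its centre is only known to about 3 mm, well inside the 20 mm allowed.
- In the last picture the arm hid part of the bay's left side. I inferred that the caddy lies flat from the touchdown height and the rim fit, not from a side view.

No other check failed.

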